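# Unlock the reactor cartridge and park its pin

## Task

Unlock the reactor cartridge: draw the green-headed locking pin straight up out of its bore, until its whole shank is out, and park it in the notch of the blue pin rest, hanging upright with its shank well inside the notch and its collar down flat on the blue plate. Set it down, do not drop it, and leave the red-headed pin in its bore.

Things in the scene. Friction and masses are not known exactly. Their poses are not given: they have to be found in the camera images.
- green_pin: Locking pin standing loose in one of the lock bed's bores, collar on the block, 0.08-0.17 kg. From the top: round green plastic head 28 dia x 40 tall (grasp it from above, any yaw), steel collar 44 dia x 5, steel shank 12 dia x 60 mm. Origin on the axis at the collar's underside, z up the axis: collar top z = +5, head top +45, shank tip -60 mm.
- red_pin: A pin just like the green one, same size, origin and axes, but with a red head. It stands in the lock bed's other bore, 190 mm away, and stays there; its head reaches 125 mm above the bench, so what is carried over it must clear that.
- lock_bed: Fixed bed with a lying steel cartridge: base 110 x 280 x 12 mm, cartridge 48 dia (top z = 74) and a grey and steel lock block 50 x 50 mm near each end, tops at z = 80 mm, the bed's highest parts. Vertical bores of 15 mm dia run through the blocks at x = 0, y = -95 and +95 mm. Origin: centre of the underside, on the bench; z up, y along the bed.
- notch (a point): Notch in the fixed blue pin rest's level plate (78 x 96 x 8 mm, top 90 mm above bench, nothing higher). Point: mid-width of the notch, at the plate's top face. z up; x from the open mouth (plate edge, x = -28 mm) to the closed end (x = +18). 26 mm wide in y, right through, free space below. A pin hangs in it by its collar, pin's origin at this height.
Things that resemble listed ones, but are neither listed nor needed, are in the scene too. Of the things that look like the part that bears notch, take the one that is farthest from the robot's base at the start.

How it is judged:
On the way:
1. the green pin is drawn up until its shank is out of the bore (collar at least 56 mm above the block) (z of green_pin in the frame of lock_bed above 0.136 m), for 0.1 s.
At the end, for the whole second after the job is handed in: The green pin hangs at rest in the notch: its axis within 20 mm of the notch point, its collar's underside within 6 mm of the plate's top, upright within 10 degrees; the red pin is within 15 mm of where it started (horizontal distance between green_pin and notch below 0.02 m and z of green_pin in the frame of notch between -0.006 and 0.006 m and angle between green_pin's own z axis and vertical below 0.175 rad and linear speed of green_pin below 0.03 m/s and distance of red_pin from where it was at the start of the episode below 0.015 m); the robot touches nothing.
It fails at once if the red pin is pulled or knocked more than 20 mm from its place (distance of red_pin from where it was at the start of the episode above 0.02 m).
It fails at once if the green pin is dropped or thrown (it moves faster than 0.7 m/s with no finger on it) (linear speed of green_pin above 0.7 m/s and contact force between the fingers and green_pin below 0.05 N).
It also fails if it takes over 40 s, if anything falls off the work surface, if the arm or the gripper's body presses on something with over 40 N, if the wrist force passes 120 N, or if a joint passes its speed limit or range.

## Robot

A 6-joint arm with a two-finger parallel gripper is mounted at the origin on the work surface. World frame = base frame: x ahead of the robot, y to its left, z up, the work surface at z = 0. Lengths are in m, angles in rad, forces in N, time in s.
With the tool pointing down it reaches from about 0.325 to 0.925 m from the base axis. Payload 3.1 kg.
Tool frame: the origin (TCP) lies at the very end of the fingers, on their centre line; the grasp point (between the pads) lies ctrl.tcp_to_grasp behind it (ctrl.tcp_to_grasp is the distance from the TCP to the grasp point, in m); z points along the fingers, y is the line along which they close (so a half turn about z gives the same grasp; the last joint's range is limited). The gripper opens to 85 mm and grips with 20 to 120 N. Pads are 22 mm wide; open, the fingers measure 114 mm over their backs; the gripper's body (76 mm by 85 mm) begins 54 mm behind the grasp point. The pads swing forward as they close: fully open they stand 13 mm farther back than shut.
Start: joints at [1.158, 0.217, 1.613, -0, 1.311, -0.112], TCP at [0.185, 0.597, 0.231] pointing down, gripper open.
Joint ranges: [-2.75, 2.75], [-0.78, 2.1], [0.31, 2.55], [-1.13, 4.27], [0.13, 2.63], [-2.58, 2.58]. Speed limits (rad/s): [2.79, 2.79, 3.14, 3.14, 3.14, 3.14].

## Interface

Orientations are given as a 3x3 rotation matrix whose columns are the frame's x, y, z axes.
In Python, from plant import ctrl gives the robot as it stands.
- The arm moves only by the tool step_arm, never from a script. Its argument "series" is one flat list of numbers, 7 for each row, row after row: the shift along the tool's x, y, z as a fraction of full scale, then the turn, a rotation vector about the tool's x, y, z as a fraction of full scale, then the gripper's target within -1 to 1 (shut at 1, half-way at 0, fully open at -1). A call has 1 to 12 rows; each row is the pose to reach, as a shift and turn from the pose commanded when the call began, along the tool's axes at that moment, turning the shorter way round; what a row does not reach only later rows make up. Full scale, the value 1, is 0.12 m for a shift and pi rad for a turn. A row lasts 1/12 s, in which the tool goes at most 41.7 mm and 7.16 degrees, less where a joint would pass 70% of its speed; a pose out of reach is approached as far as the arm can. A call with a number of a shift or a turn outside -1 to 1 is refused whole. A call with a gripper value outside its range is refused whole. The fingers move at their own pace and stop on an object; the grip force is fixed at half the most. Time passes only in rows, so rows that repeat a pose let the fingers close. It gives the time, the measured TCP pose, the force, the opening and the grip force at its end, in the units of the state.
- ctrl.observe(): the state, without advancing time (a new reading comes with each control period).
- ctrl.read_camera(name): name is "side" or "top" or "wrist"; returns a dict with "frame" (400x640x3 uint8, red, green, blue), "z_map" (400x640 float32, m along the optical axis (not along the pixel's ray), 0 where there is no reading), "intrinsics" (3x3 intrinsics, pixels), "pose" (4x4, takes a point from camera to world coordinates). Camera axes: x right, y up, looking along -z (the intrinsics and any distortion apply to the point x, -y, -z); pixel columns grow to the right and rows downward; lengths in m; the calibration is good to about 2 mm. A picture is of the moment at which its call begins.
- ctrl.hand_in(): hands the job in; it is judged then, once.
The state is a dict: "t": time; "qpos": joint angles; "joint_velocities": joint speeds; "joint_efforts": joint torques, N m; "position": TCP position; "orientation": TCP orientation; "ft_force": force on the tool from outside, world axes, zero at the start; "torque": the same for the moment, N m; "finger_gap": finger opening in m; "grasp_force": force on a finger pad.
Only numpy, scipy, OpenCV 4.12 (cv2) and the standard library are available. Lean on these libraries where they do the work, as an engineer would, in place of code of your own. Each camera call takes 0.05 s, during which the arm holds its last target. There are 200 camera calls.

## Working session

There is one attempt and no reset: what is moved stays moved. The work goes in short steps, Python scripts to look and compute and a tool call to move; the robot and the scene stay as the last step left them, time stands still between calls to the robot, and variables do not carry over. Pictures are saved under pics/ and viewed, at most 10 in all, crops included, and the job is handed in when it is done.

Besides the shell and the picture viewer there is one more tool, called after "Emit:" as name(argument=value, ...) on one line, values as JSON. step_arm: Moves the arm, as the interface text tells. Shift numbers are shares of 0.12 m and turn numbers shares of pi rad, none past 1 either way. Its arguments: {"type":"object","properties":{"series":{"type":"array"}},"required":["series"]}

```bash
mkdir -p pics; cat > h.py <<'E'
import numpy as np, cv2
from plant import ctrl
def cam(n):
    c=ctrl.read_camera(n); K=np.array(c["intrinsics"]); T=np.array(c["pose"]); z=c["z_map"]
    v,u=np.mgrid[:400,:640]
    x=(u-K[0,2])/K[0,0]*z; y=(v-K[1,2])/K[1,1]*z
    P=np.stack([x,-y,-z],-1)@T[:3,:3].T+T[:3,3]
    P[z==0]=np.nan
    return c["frame"],P
def save(n,f): cv2.imwrite("pics/"+n,f[...,::-1])
E
python3 - <<'E'
from h import *
s=ctrl.observe(); print(s["t"],s["position"],s["orientation"],s["finger_gap"],ctrl.tcp_to_grasp)
for n in("top","side"):
    f,P=cam(n); save(n+"0.png",f); np.save(n+"0.npy",P)
    h=cv2.cvtColor(f,cv2.COLOR_RGB2HSV)
    for nm,lo,hi in(("green",45,85),("blue",95,130),("red",0,8)):
        m=((h[...,0]>=lo)&(h[...,0]<=hi)&(h[...,1]>110)&(h[...,2]>40)).astype(np.uint8)
        k,l,st,c=cv2.connectedComponentsWithStats(m)
        for i in range(1,k):
            if st[i,4]>60:
                q=P[l==i]; print(n,nm,st[i],c[i].round(),np.nanmedian(q,0).round(3),np.nanmin(q,0).round(3),np.nanmax(q,0).round(3))
E
```

```text
0.0 [0.18484976 0.596186   0.2299624 ] [[-9.55087062e-01  2.96323771e-01 -9.62947865e-04]
 [ 2.96325216e-01  9.55084550e-01 -2.20638686e-03]
 [ 2.65891755e-04 -2.39263728e-03 -9.99997102e-01]] 0.08517182586297038 0.0187
top green [422 137  10  10  75] [426. 141.] [ 0.558 -0.27   0.126] [ 0.548 -0.282  0.118] [ 0.569 -0.259  0.129]
top blue [227  49  10  10  77] [232.  54.] [0.789 0.228 0.152] [0.778 0.217 0.147] [0.805 0.241 0.155]
top blue [216 130  42  41 858] [236. 149.] [0.554 0.227 0.092] [0.494 0.165 0.006] [0.637 0.291 0.096]
top blue [ 248  191   44   49 1083] [268. 214.] [0.38  0.14  0.091] [0.314 0.073 0.003] [0.456 0.202 0.098]
top blue [ 323  208   45   48 1232] [344. 231.] [ 0.336 -0.057  0.091] [ 0.274 -0.117  0.003] [ 0.406 -0.008  0.097]
top blue [ 177  230   47   57 1231] [199. 257.] [0.27  0.309 0.091] [0.2   0.24  0.002] [0.347 0.381 0.097]
top red [503  19  42  14 171] [524.  25.] [ 1.531 -1.105 -0.747] [ 1.482 -1.209 -0.758] [ 1.562 -0.979 -0.735]
top red [277  22  16  13  65] [285.  29.] [ 1.502  0.194 -0.749] [ 1.478  0.155 -0.758] [ 1.549  0.237 -0.735]
top re
[... 2135 characters left out ...]
577 0.513 0.029]
side red [380 173  13  21 193] [386. 182.] [ 0.524 -0.091  0.119] [ 0.516 -0.099  0.087] [ 0.543 -0.076  0.129]
side red [    0   174   155   142 10647] [ 71. 264.] [-0.04  -0.041  0.323] [-0.116 -0.075  0.23 ] [0.056 0.052 0.365]
side red [163 184  17  49 109] [171. 208.] [ 0.078 -0.063  0.341] [ 0.069 -0.082  0.318] [ 0.094 -0.025  0.349]
side red [138 187  26  73 372] [150. 222.] [ 0.049 -0.061  0.336] [ 0.039 -0.079  0.291] [ 0.072 -0.009  0.352]
side red [  82  309  135   91 6980] [150. 359.] [-0.016 -0.061  0.104] [-0.068 -0.104  0.002] [ 0.096 -0.     0.215]
side red [ 88 376  25  24 412] [100. 390.] [-0.084  0.017  0.014] [-0.1   -0.036  0.011] [-0.071  0.044  0.102]
```

```bash
python3 - <<'E'
from h import *
f=cv2.imread("pics/top0.png"); cv2.imwrite("pics/tc.png",cv2.resize(f[30:240,170:450],None,fx=2.8,fy=2.8,interpolation=2))
P=np.load("top0.npy"); h=cv2.cvtColor(f,cv2.COLOR_BGR2HSV)
for n,(u0,u1,v0,v1) in dict(rest=(205,270,120,185)).items():
    S=np.s_[v0:v1,u0:u1]; m=(abs(P[S][...,2]-.091)<.008)&(h[S][...,0]>=95)&(h[S][...,0]<=130)
    q=P[S][m][:,:2].astype(np.float32); r=cv2.minAreaRect(q); print(r,cv2.boxPoints(r),q.mean(0))
    c=np.array(r[0]);b=cv2.boxPoints(r)
    # occupancy map along rectangle axes
    e=b[1]-b[0];g=b[2]-b[1];L=[np.linalg.norm(e),np.linalg.norm(g)];e/=L[0];g/=L[1]
    a=((q-c)@e/.006).round().astype(int);d=((q-c)@g/.006).round().astype(int)
    M=np.zeros((21,21),int);M[a+10,d+10]=1;print(L,e,g);print("\n".join("".join(".#"[x] for x in r) for r in M))
E
```

```text
((0.5463665723800659, 0.22067910432815552), (0.07947142422199249, 0.09665529429912567), 24.206226348876953) [[0.4903092  0.24846505]
 [0.52994    0.16030811]
 [0.6024239  0.19289316]
 [0.56279314 0.2810501 ]] [0.54826367 0.22169586]
[np.float32(0.096655294), np.float32(0.07947138)] [ 0.41002205 -0.91207564] [0.91207546 0.4100225 ]
.....................
.....................
...##############....
....#############....
...###############...
...##############....
...##############....
...##############....
....#############....
...........#######...
...........######....
...........#######...
....##############...
....##############...
....##############...
...##############....
....##############...
....##############...
....#############....
.....................
.....................
```

View pics/tc.png

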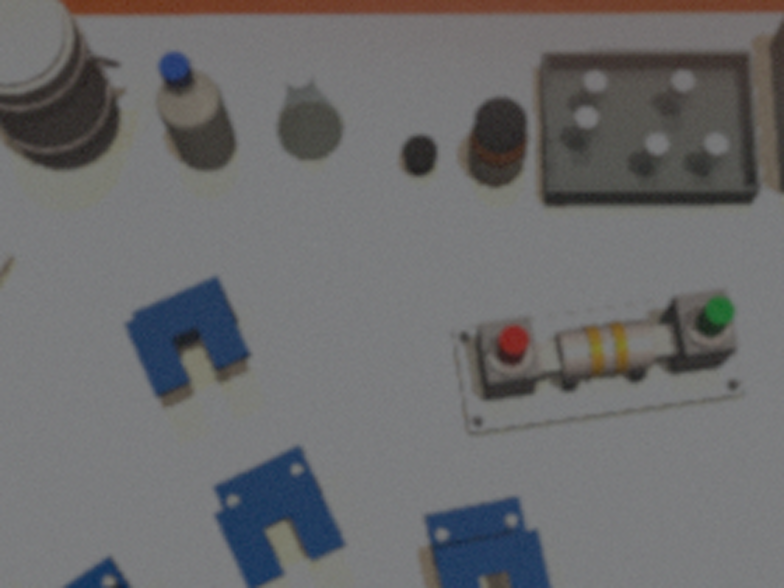

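The picture shows the farthest rest at crop (190,340), with its notch opening toward the robot. The red head is at (512,342) and the green head at (718,312). I'm setting off toward the green pin.

Emit:
step_arm(series=[-0.85,-1,0,0,0,0,-1,-0.85,-1,0,0,0,0,-1,-0.85,-1,0,0,0,0,-1,-0.85,-1,0,0,0,0,-1,-0.85,-1,0,0,0,0,-1])

```text
t: 0.52
position: [0.2481, 0.447, 0.2299]
orientation: [[-0.954, 0.3, -0.001], [0.3, 0.954, -0.005], [-0.001, -0.005, -1.0]]
ft_force: [0.3, -0.1, -0.1]
finger_gap: 0.0853
grasp_force: 0.0
```

Emit:
step_arm(series=[-0.85,-1,0,0,0,0,-1,-0.85,-1,0,0,0,0,-1,-0.85,-1,0,0,0,0,-1,-0.85,-1,0,0,0,0,-1,-0.85,-1,0,0,0,0,-1])

```text
t: 0.93
position: [0.3103, 0.3033, 0.2308]
orientation: [[-0.954, 0.301, 0.001], [0.301, 0.954, -0.003], [-0.001, -0.003, -1.0]]
ft_force: [0.5, 0.1, 0.0]
finger_gap: 0.0857
grasp_force: 0.0
```

Emit:
step_arm(series=[-0.85,-1,0,0,0,0,-1,-0.85,-1,0,0,0,0,-1,-0.85,-1,0,0,0,0,-1,-0.85,-1,0,0,0,0,-1,-0.85,-1,0,0,0,0,-1])

```text
t: 1.35
position: [0.3728, 0.1589, 0.2315]
orientation: [[-0.953, 0.302, 0.002], [0.302, 0.953, -0.002], [-0.002, -0.002, -1.0]]
ft_force: [-0.1, 0.8, 0.1]
finger_gap: 0.0851
grasp_force: 0.0
```

Emit:
step_arm(series=[-0.85,-1,0,0,0,0,-1,-0.85,-1,0,0,0,0,-1,-0.85,-1,0,0,0,0,-1,-0.85,-1,0,0,0,0,-1,-0.85,-1,0,0,0,0,-1])

```text
t: 1.77
position: [0.435, 0.0142, 0.2317]
orientation: [[-0.954, 0.301, 0.002], [0.301, 0.954, -0.002], [-0.002, -0.001, -1.0]]
ft_force: [0.8, 0.6, 0.8]
finger_gap: 0.0853
grasp_force: 0.0
```

Emit:
step_arm(series=[-0.85,-1,0,0,0,0,-1,-0.85,-1,0,0,0,0,-1,-0.85,-1,0,0,0,0,-1,-0.85,-1,0,0,0,0,-1,-0.85,-1,0,0,0,0,-1])

```text
t: 2.18
position: [0.4972, -0.1306, 0.2314]
orientation: [[-0.954, 0.3, 0.002], [0.3, 0.954, -0.002], [-0.002, -0.001, -1.0]]
ft_force: [0.2, -0.1, 0.4]
finger_gap: 0.0853
grasp_force: 0.0
```

Emit:
step_arm(series=[-0.82,-0.95,0,0,0,0,-1,-0.82,-0.95,0,0,0,0,-1,-0.82,-0.95,0,0,0,0,-1,-0.82,-0.95,0,0,0,0,-1,-0.82,-0.95,0,0,0,0,-1,-0.82,-0.95,0,0,0,0,-1,-0.82,-0.95,0,0,0,0,-1])

```text
t: 2.77
position: [0.5548, -0.2628, 0.2305]
orientation: [[-0.955, 0.295, -0.001], [0.295, 0.955, 0.002], [0.002, 0.002, -1.0]]
ft_force: [-0.2, -0.7, 0.7]
finger_gap: 0.0853
grasp_force: 0.0
```

```bash
cat >> h.py <<'E'
def head(n,lo=45,hi=85):
    f,P=cam(n); h=cv2.cvtColor(f,cv2.COLOR_RGB2HSV)
    m=(h[...,0]>=lo)&(h[...,0]<=hi)&(h[...,1]>90)&(h[...,2]>40)
    q=P[m]; zt=np.nanpercentile(q[:,2],90); q=q[abs(q[:,2]-zt)<.006]
    r=cv2.minEnclosingCircle(q[:,:2].astype(np.float32)); print(n,m.sum(),"top z",zt,"mean",q.mean(0).round(4),"circle",r)
    return f,q
E
python3 - <<'E'
from h import *
s=ctrl.observe(); R=np.array(s["orientation"]); p=np.array(s["position"]); print(p)
f,q=head("wrist"); head("top"); save("w1.png",f)
print("tool shift frac",R.T@(np.r_[q[:,:2].mean(0),.091]-p)/.12)
E
```

```text
[ 0.55479178 -0.26283054  0.23054717]
wrist 1363 top z 0.12482224987905073 mean [ 0.5569 -0.273   0.124 ] circle ((0.557344913482666, -0.27311766147613525), 0.013571145944297314)
top 26 top z 0.07272132824396882 mean [ 0.5807 -0.5564  0.0715] circle ((0.5806018710136414, -0.5565758943557739), 0.042929988354444504)
tool shift frac [-0.04422336 -0.07779312  1.1626815 ]
```

View pics/w1.png

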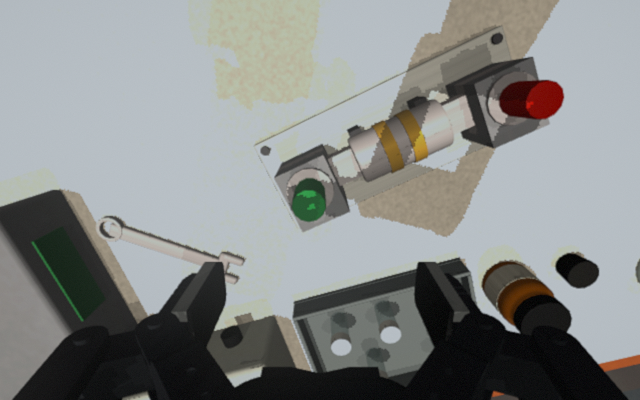

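The wrist view shows the green head centred near (310,200), its size and height match the spec, and the red one at (535,100) is well away. Descending.

Emit:
step_arm(series=[-0.045,-0.08,0.3,0,0,0,-1,-0.045,-0.08,0.6,0,0,0,-1,-0.045,-0.08,0.8,0,0,0,-1,-0.045,-0.08,0.95,0,0,0,-1,-0.045,-0.08,0.95,0,0,0,-1,-0.045,-0.08,0.95,0,0,0,-1])

```text
t: 3.37
position: [0.5561, -0.2741, 0.1164]
orientation: [[-0.955, 0.295, -0.002], [0.295, 0.955, 0.002], [0.003, 0.001, -1.0]]
ft_force: [-0.6, 0.7, 0.1]
finger_gap: 0.0851
grasp_force: 0.0
```

Emit:
step_arm(series=[0,0,0.1,0,0,0,-1,0,0,0.19,0,0,0,-1,0,0,0.19,0,0,0,-1,0,0,0.19,0,0,0,-1])

```text
t: 3.7
position: [0.5567, -0.2757, 0.0942]
orientation: [[-0.955, 0.296, -0.001], [0.296, 0.955, 0.001], [0.001, 0.0, -1.0]]
ft_force: [0.4, -0.1, -0.4]
finger_gap: 0.0853
grasp_force: 0.0
```

Emit:
step_arm(series=[0,0.02,0.02,0,0,0,-1,0,0.02,0.02,0,0,0,1,0,0.02,0.02,0,0,0,1,0,0.02,0.02,0,0,0,1,0,0.02,0.02,0,0,0,1,0,0.02,0.02,0,0,0,1,0,0.02,0.02,0,0,0,1,0,0.02,0.02,0,0,0,1,0,0.02,0.02,0,0,0,1,0,0.02,0.02,0,0,0,1,0,0.02,0.02,0,0,0,1,0,0.02,0.02,0,0,0,1])

```text
t: 4.7
position: [0.5581, -0.274, 0.0926]
orientation: [[-0.955, 0.296, 0.001], [0.296, 0.955, -0.001], [-0.001, -0.0, -1.0]]
ft_force: [0.6, 0.4, 3.8]
finger_gap: 0.0264
grasp_force: 59.1
```

Emit:
step_arm(series=[0,0,-0.08,0,0,0,1,0,0,-0.2,0,0,0,1,0,0,-0.35,0,0,0,1,0,0,-0.5,0,0,0,1,0,0,-0.65,0,0,0,1,0,0,-0.8,0,0,0,1,0,0,-0.95,0,0,0,1,0,0,-0.95,0,0,0,1])

```text
t: 5.37
position: [0.5595, -0.2749, 0.2105]
orientation: [[-0.955, 0.296, 0.006], [0.296, 0.955, -0.004], [-0.006, -0.002, -1.0]]
ft_force: [0.7, -1.4, -0.2]
finger_gap: 0.0268
grasp_force: 59.2
```

Emit:
step_arm(series=[0,0,-0.2,0,0,0,1,0,0,-0.4,0,0,0,1,0,0,-0.4,0,0,0,1,0,0,-0.4,0,0,0,1])

```text
t: 5.7
position: [0.5582, -0.274, 0.2545]
orientation: [[-0.955, 0.296, 0.002], [0.296, 0.955, -0.001], [-0.002, -0.001, -1.0]]
ft_force: [-0.7, -0.4, -2.2]
finger_gap: 0.0266
grasp_force: 59.2
```

```bash
python3 - <<'E'
from h import *
s=ctrl.observe(); R=np.array(s["orientation"]); p=np.array(s["position"]); print(p,s["finger_gap"],s["grasp_force"])
f,P=cam("side"); uv=None
h=cv2.cvtColor(f,cv2.COLOR_RGB2HSV)
m=(h[...,0]>=45)&(h[...,0]<=85)&(h[...,1]>90)&(h[...,2]>40)
save("s1.png",cv2.resize(f[80:260,380:580],None,fx=3,fy=3))
print("to notch, frac",R.T@(np.r_[.536,.216,p[2]]-p)/.12)
E
```

```text
[ 0.5581645  -0.27404166  0.25454014] 0.02663904252428355 59.17012810707092
to notch, frac [ 1.38632088  3.84560135 -0.00517355]
```

View pics/s1.png

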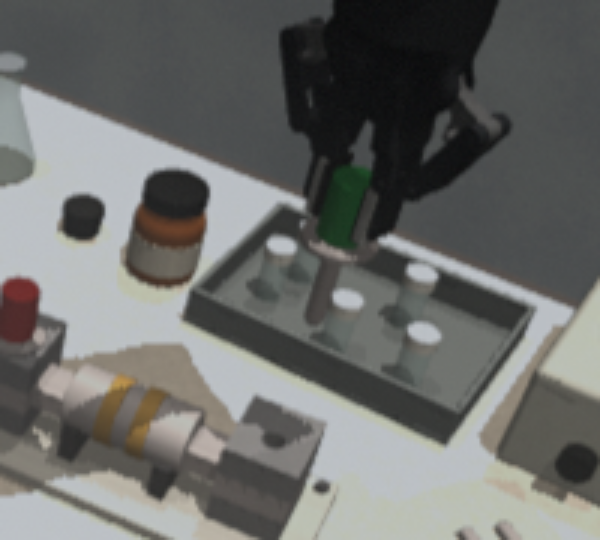

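The pin hangs from the gripper at crop (340,240) and its shank is clear of the bore. Now carrying it over to the rest.

Emit:
step_arm(series=[0.12,0.32,0,0,0,0,1,0.23,0.64,0,0,0,0,1,0.345,0.96,0,0,0,0,1,0.345,0.96,0,0,0,0,1])

```text
t: 6.08
position: [0.5499, -0.144, 0.2503]
orientation: [[-0.957, 0.291, -0.006], [0.291, 0.957, 0.008], [0.008, 0.005, -1.0]]
ft_force: [0.3, 1.0, -1.8]
finger_gap: 0.0265
grasp_force: 59.6
```

Emit:
step_arm(series=[0.12,0.32,0,0,0,0,1,0.23,0.64,0,0,0,0,1,0.345,0.96,0,0,0,0,1,0.345,0.96,0,0,0,0,1])

```text
t: 6.42
position: [0.5445, -0.0222, 0.2509]
orientation: [[-0.957, 0.291, -0.006], [0.29, 0.957, 0.006], [0.007, 0.004, -1.0]]
ft_force: [0.5, 0.4, -1.4]
finger_gap: 0.0267
grasp_force: 59.9
```

Emit:
step_arm(series=[0.12,0.32,0,0,0,0,1,0.23,0.64,0,0,0,0,1,0.345,0.96,0,0,0,0,1,0.345,0.96,0,0,0,0,1])

```text
t: 6.75
position: [0.5392, 0.0996, 0.2513]
orientation: [[-0.957, 0.29, -0.005], [0.29, 0.957, 0.005], [0.006, 0.003, -1.0]]
ft_force: [0.2, -0.6, -1.4]
finger_gap: 0.0268
grasp_force: 60.2
```

Emit:
step_arm(series=[0.12,0.32,0,0,0,0,1,0.23,0.64,0,0,0,0,1,0.345,0.96,0,0,0,0,1,0.345,0.96,0,0,0,0,1,0.345,0.96,0,0,0,0,1,0.345,0.96,0,0,0,0,1])

```text
t: 7.25
position: [0.5352, 0.2148, 0.2519]
orientation: [[-0.955, 0.295, -0.003], [0.295, 0.955, -0.002], [0.003, -0.003, -1.0]]
ft_force: [0.6, -0.9, -2.7]
finger_gap: 0.0266
grasp_force: 60.4
```

```bash
python3 - <<'E'
from h import *
s=ctrl.observe(); R=np.array(s["orientation"]); p=np.array(s["position"]); print(p,s["finger_gap"],s["grasp_force"])
f,P=cam("wrist"); save("w2.png",f)
h=cv2.cvtColor(f,cv2.COLOR_RGB2HSV)
m=(abs(P[...,2]-.09)<.006)&(h[...,0]>=95)&(h[...,0]<=130)&(np.hypot(P[...,0]-.546,P[...,1]-.22)<.08)
q=P[m]; r=cv2.minAreaRect(q[:,:2].astype(np.float32)); print(r,cv2.boxPoints(r),np.median(q[:,2]))
f2,_=cam("side"); save("s2.png",cv2.resize(f2[40:200,220:360],None,fx=3.5,fy=3.5))
E
```

```text
[0.53515107 0.21479397 0.251932  ] 0.026620851022646278 60.40089726448059
((0.5450926423072815, 0.2186187207698822), (0.07847677916288376, 0.09602808207273483), 24.9580135345459) [[0.4892587  0.24559227]
 [0.5297782  0.15853156]
 [0.6009266  0.19164518]
 [0.5604071  0.2787059 ]] 0.08920321592742936
```

View pics/w2.png

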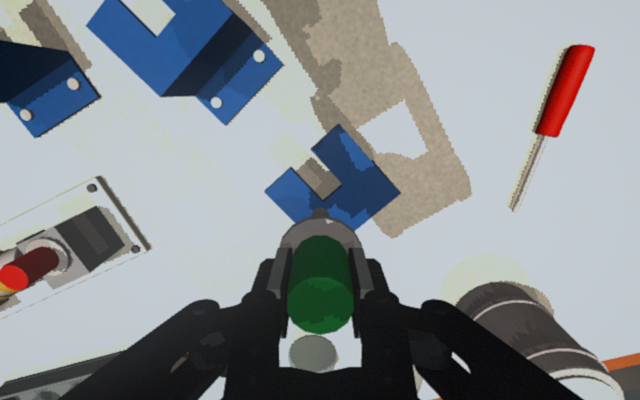

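View pics/s2.png

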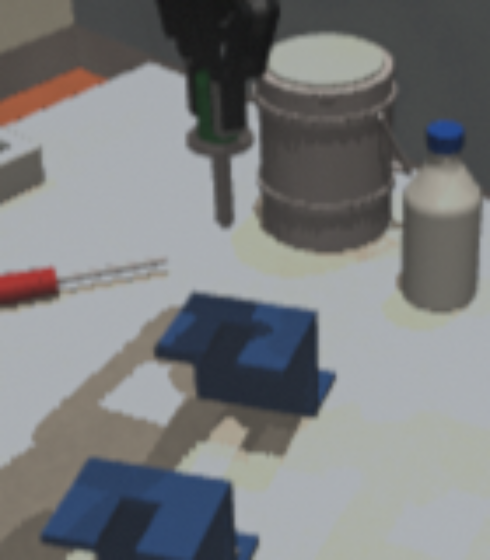

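The wrist view shows the notch at about (320,180) beyond the held pin. The side view shows the pin upright above the rest at crop (222,140). The refined notch point is (0.535, 0.214), and the TCP is within 1 mm of it. Lowering.

Emit:
step_arm(series=[0,0,0.2,0,0,0,1,0,0,0.4,0,0,0,1,0,0,0.6,0,0,0,1,0,0,0.75,0,0,0,1,0,0,0.9,0,0,0,1,0,0,1,0,0,0,1,0,0,1,0,0,0,1,0,0,1,0,0,0,1])

```text
t: 8.02
position: [0.5358, 0.2144, 0.1335]
orientation: [[-0.955, 0.298, -0.002], [0.298, 0.955, -0.0], [0.001, -0.001, -1.0]]
ft_force: [0.5, 0.0, -1.5]
finger_gap: 0.0265
grasp_force: 60.4
```

Emit:
step_arm(series=[0,0,0.06,0,0,0,1,0,0,0.12,0,0,0,1,0,0,0.17,0,0,0,1,0,0,0.17,0,0,0,1,0,0,0.17,0,0,0,1])

```text
t: 8.43
position: [0.5357, 0.2154, 0.1132]
orientation: [[-0.955, 0.296, -0.001], [0.296, 0.955, -0.0], [0.001, -0.001, -1.0]]
ft_force: [-0.1, 0.4, -1.4]
finger_gap: 0.0264
grasp_force: 60.4
```

Emit:
step_arm(series=[0,0,0.02,0,0,0,1,0,0,0.04,0,0,0,1,0,0,0.06,0,0,0,1,0,0,0.075,0,0,0,1,0,0,0.075,0,0,0,1,0,0,0.075,0,0,0,1])

```text
t: 8.93
position: [0.5359, 0.2154, 0.1045]
orientation: [[-0.955, 0.296, -0.0], [0.296, 0.955, -0.0], [0.0, -0.0, -1.0]]
ft_force: [0.5, -0.2, -1.1]
finger_gap: 0.0261
grasp_force: 60.4
```

Not yet in contact (the wrist still carries the weight). Creeping down.

Emit:
step_arm(series=[0,0,0.01,0,0,0,1,0,0,0.015,0,0,0,1,0,0,0.015,0,0,0,1,0,0,0.015,0,0,0,1])

```text
t: 9.27
position: [0.5361, 0.2154, 0.1029]
orientation: [[-0.955, 0.296, -0.0], [0.296, 0.955, 0.0], [0.0, 0.0, -1.0]]
ft_force: [-0.7, -0.2, -2.0]
finger_gap: 0.0266
grasp_force: 60.4
```

Emit:
step_arm(series=[0,0,0.01,0,0,0,1,0,0,0.01,0,0,0,1,0,0,0.01,0,0,0,1,0,0,0.01,0,0,0,1])

```text
t: 9.6
position: [0.5363, 0.2156, 0.1026]
orientation: [[-0.955, 0.296, 0.0], [0.296, 0.955, 0.0], [-0.0, 0.0, -1.0]]
ft_force: [-2.6, 0.2, 4.7]
finger_gap: 0.0264
grasp_force: 61.2
```

Contact (+4.7 N). Releasing.

Emit:
step_arm(series=[0,0,0.01,0,0,0,0,0,0,0.01,0,0,0,-0.5,0,0,0.01,0,0,0,-1,0,0,0.01,0,0,0,-1,0,0,0.01,0,0,0,-1,0,0,0.01,0,0,0,-1,0,0,0.01,0,0,0,-1,0,0,0.01,0,0,0,-1,0,0,0.01,0,0,0,-1,0,0,0.01,0,0,0,-1])

```text
t: 10.43
position: [0.5361, 0.2155, 0.1006]
orientation: [[-0.955, 0.296, 0.0], [0.296, 0.955, 0.0], [-0.0, 0.0, -1.0]]
ft_force: [-0.6, -0.3, 0.1]
finger_gap: 0.0853
grasp_force: 0.0
```

Emit:
step_arm(series=[0,0,-0.15,0,0,0,-1,0,0,-0.3,0,0,0,-1,0,0,-0.5,0,0,0,-1,0,0,-0.75,0,0,0,-1,0,0,-1,0,0,0,-1,0,0,-1,0,0,0,-1,0,0,-1,0,0,0,-1])

```text
t: 11.02
position: [0.538, 0.216, 0.2237]
orientation: [[-0.955, 0.296, 0.006], [0.296, 0.955, 0.002], [-0.005, 0.003, -1.0]]
ft_force: [0.3, -1.1, -0.6]
finger_gap: 0.0853
grasp_force: 0.0
```

```bash
python3 - <<'E'
from h import *
s=ctrl.observe(); print(s["t"],s["position"],s["finger_gap"])
f,q=head("wrist"); save("w3.png",f)
E
```

```text
11.0167 [0.53798705 0.21597592 0.22368564] 0.08526920034669531
wrist 1313 top z 0.13480194600395015 mean [0.5356 0.2157 0.1339] circle ((0.5365778207778931, 0.21549975872039795), 0.013928050175309181)
```

View pics/w3.png

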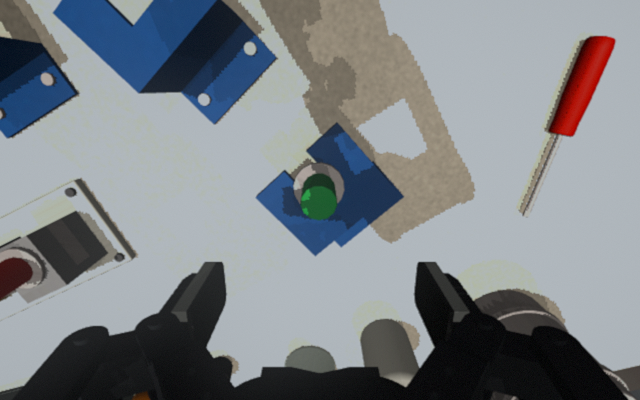

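The picture shows the pin's head at (318,200), upright in the notch with its collar on the plate. The head top is at z = 0.135, as it should be, and about 2 mm from the notch point. The gripper is clear.

```bash
python3 -c "
from plant import ctrl
print(ctrl.hand_in())"
```

```text
the job is handed in; nothing more can be done
None
```

The green pin is out of its bore and hanging upright in the notch of the farthest blue rest, about 2 mm from the notch point. The red pin was left in its bore, and the job was handed in at about 11 s with no verdict returned.

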